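# Show which blank flange closes the open chamber port, and log it

## Robot

A 6-joint arm with a two-finger parallel gripper is mounted at the origin on the work surface. World frame = base frame: x ahead of the robot, y to its left, z up, the work surface at z = 0. Lengths are in m, angles in rad, forces in N, time in s.
With the tool pointing down it reaches from about 0.325 to 0.9 m from the base axis. Payload 6.1 kg.
Tool frame: the origin (TCP) lies between the finger pads; the fingertips stand 14 mm ahead of it and the grasp point (between the pads) lies 5 mm behind it; y points along the fingers, z is the direction in which the jaws open and shut, and the axes are right-handed (so a half turn about y gives the same grasp; the last joint's range is limited). The gripper opens to 87 mm and grips with 3 to 60 N. Pads are 19 mm wide; open, the fingers measure 117 mm over their backs; the gripper's body (75 mm by 190 mm) begins 51 mm behind the grasp point.
Start: joints at [0.982, 0.22, 1.526, -0, 1.395, -0.126], TCP at [0.279, 0.559, 0.237] pointing down, gripper open.
Joint ranges: [-2.98, 2.98], [-0.91, 2.08], [0.09, 2.57], [-1.24, 4.39], [0.2, 2.65], [-2.68, 2.68]. Speed limits (rad/s): [2.57, 2.57, 3.01, 3.14, 3.14, 3.14].

## Interface

Orientations are given as a rotation vector (axis times angle).
In Python, from plant import get_obs, imaging, job_done, models gives the robot as it stands.
- The arm moves only by the tool jog_arm, never from a script. Its argument "plan" is one flat list of numbers, 6 for each row, row after row: the shift along the tool's x, y, z in cm, then the turn, a rotation vector about the tool's x, y, z in degrees. A call has 1 to 10 rows; each row shifts and turns the commanded pose from where the row before left it, along the tool's axes as they then stand; what a row does not reach is not made up. A row lasts 1/8 s, in which the tool goes at most 62.5 mm and 10.7 degrees, less where a joint would pass 70% of its speed; a pose out of reach is approached as far as the arm can. A call with a gripper value outside its range is refused whole. "jaw" is the opening, from 0 (shut) to 1 (fully open), set as the call begins (left out, the last holds). The fingers move at their own pace and stop on an object; "newtons" is the grip in N (left out, the last holds). Time passes only in rows, so rows that do not move let the fingers close. It gives the time, the measured TCP pose, the force and the opening at its end, in the units of the state.
- get_obs(): the state, without advancing time (a new reading comes with each control period).
- imaging.grab_frame(name): name is "side" or "top" or "wrist"; returns a dict with "img" (400x640x3 uint8, red, green, blue), "range_z" (400x640 float32, m along the optical axis (not along the pixel's ray), 0 where there is no reading), "fx", "fy", "cx", "cy" (pixels), "cam_to_world" (4x4, takes a point from camera to world coordinates). Camera axes: x right, y up, looking along -z (the intrinsics and any distortion apply to the point x, -y, -z); pixel columns grow to the right and rows downward; lengths in m; the calibration is good to about 2 mm. A picture is of the moment at which its call begins.
- job_done(): hands the job in, once; it reports no verdict.
Trained networks look in a picture, given as the dict that the camera call returned (one of the last four; its "shot" number tells which), for a name from the list of things; names that differ only in an ending like _2 or _b are one class to them, and where a whole thing is asked for, a point or a joint stands for the part that bears it (a point fixed in the world has none). Each returns a list of dicts, best first, with "confidence" (0 to 1); they miss things now and then, are a little off and sometimes report something else, mostly with a low value. They report only what shows in the picture. A call takes as long as a camera call. They do not tell look-alikes from the thing itself.
- models.find_in(picture, name): "location" ([x, y, z] in m, in world coordinates, good to about 4 mm: the middle of the surface that is visible of it).
- models.trace(picture, name): "mask" (400x640 bool, what is visible of it).
- models.mark_of(picture, name): "location" ([x, y, z] in m, in world coordinates, good to about 4 mm: a listed point, or the origin of a listed thing).
The state is a dict: "clock": time; "joints": joint angles; "qvel": joint speeds; "tau": joint torques, N m; "eef_pos": TCP position; "orientation": TCP orientation; "wrist_force": force on the tool from outside, world axes, zero at the start; "moment": the same for the moment, N m; "finger_gap": opening from 0.0 (shut) to 1.0 (fully open).
Only numpy, scipy, OpenCV 4.12 (cv2) and the standard library are available. Lean on these libraries where they do the work, as an engineer would, in place of code of your own. Each camera call takes 0.05 s, during which the arm holds its last target.

## Task

Show the bench camera which part closes the vacuum chamber: from straight above, point the fingertips down at the middle of the solid blank flange on the paper (the one without a hole), about 3 cm above it, and stay there for two seconds, then point in the same way at the middle of the chamber's one open port for two seconds. Then press the button on the grey console fully down to log it, let it come up and move clear. Do not touch the flanges, the chamber or the things lying about, do not point at the two bored flanges or the two covered ports or dip low over them, and leave everything where it lies.

Things in the scene. Friction and masses are not known exactly. Their poses are not given: they have to be found in the camera images.
- blank_top (a point): centre of the top face of the blank flange: a solid bare-steel disc, 70 mm across, 13 mm thick, no hole in the middle (only six small bolt marks near the rim), lying loose and flat on a sheet of white paper; this point is 15 mm above the table. z is up.
- bored_a_top (a point): centre of the top plane of one bored flange: a bare-steel ring, 70 mm across, 13 mm thick, with a 38 mm hole, lying loose on the same paper. Leave alone. z is up.
- bored_b_top (a point): centre of the top plane of the other bored flange, the same as bored_a. Leave alone. z is up.
- blank: the blank flange itself, origin at the centre of its underside; weighs about 0.4 kg
- bored_a: a bored flange, origin at the centre of its underside
- bored_b: a bored flange, origin at the centre of its underside
- chamber: round steel vacuum chamber fixed to the table, 236 mm across at its lid, lid top 80 mm above the table; origin at the centre of its underside, on the table. Three ports stand on the lid, 66 mm from its axis and 120 degrees apart, 70 mm across, their flange tops 107 mm above the table; it may be turned any way round. Do not touch.
- open_port (a point): centre of the mouth of the open port: 38 mm hole in a 70 mm steel ring, 107 mm above the table. It lies along the chamber's own +x. z is up.
- cover_a (a point): centre of the top face of one covered port (closed by a solid steel cover with six bolt heads, which stand 6 mm above this point), 107 mm above the table
- cover_b (a point): the same for the other covered port
- log_button_top (a point): centre of the top of the button's cap: a round bare-aluminium cap of 28 mm diameter in a black housing, on a grey console box 90 x 75 x 45 mm fixed to the table. It is pressed straight down; travel 6 mm, about 5 N when fully down, springs back by itself.
- log_button (a joint): travel of the button in m: 0 is up, 0.006 fully down
- spanner: steel spanner, 160 mm long, lying loose on the table; bystander
- jar: jar with a white cap, 60 mm across, 75 mm tall, standing loose on the table; bystander; origin at the centre of its underside
- o_ring: black rubber seal ring, 54 mm across, 6 mm thick, lying loose on the table; bystander; origin at the centre of its underside
Mind the look-alikes: they are no part of the job. Leave any green or turquoise look-alike of the bored_b alone.

How it is judged:
By the outcome, as a careful person would: the job done as asked, in the order asked, and still so for the second after the job is handed in, with the robot touching nothing.
It also fails if it takes over 51 s, if anything falls off the work surface, if the arm or the gripper's body presses on something with over 40 N, if the wrist force passes 120 N, or if a joint passes its speed limit or range.

## Working session

There is one attempt and no reset: what is moved stays moved. The work goes in short steps, Python scripts to look and compute and a tool call to move; the robot and the scene stay as the last step left them, time stands still between calls to the robot, and variables do not carry over. Pictures are saved under pics/ and viewed, and the job is handed in when it is done.

Besides the shell and the picture viewer there is one more tool, called after "Call:" as a command line: name --argument value ..., lists and objects as JSON in quotes. jog_arm: Moves the arm, as the interface text tells. Its arguments: {"type":"object","properties":{"plan":{"type":"array"},"jaw":{"type":"number"},"newtons":{"type":"number"}},"required":["plan"]}

```bash
ls; mkdir -p pics
python3 - <<'E'
from plant import get_obs, imaging, models
import cv2
o=get_obs(); print({k:o[k] for k in('clock','eef_pos','orientation','finger_gap')})
for n in('top','side'):
    f=imaging.grab_frame(n); cv2.imwrite(f'pics/{n}0.png',f['img'][:,:,::-1])
    print(n,f['cam_to_world'],f['fx'],f['cx'],f['cy'])
    for t in('blank_top','bored_a_top','open_port','cover_a','log_button_top','chamber','jar','spanner','o_ring'):
        for r in models.mark_of(f,t): print(t,round(float(r['confidence']),2),[round(float(v),4) for v in r['location']])
E
```

```text
pics
{'clock': 0.0, 'eef_pos': array([0.27870524, 0.55875832, 0.23540639]), 'orientation': array([-1.54200368,  0.36353885, -0.36244093]), 'finger_gap': 0.9977534269048689}
top [[-0.11580229  0.97317303 -0.19880665  0.34708422]
 [-0.99326175 -0.11437935  0.01866683 -0.05090579]
 [-0.00457332  0.19962871  0.97986094  1.09537851]
 [ 0.          0.          0.          1.        ]] 450.4451771754703 311.60045713802333 198.8476602577784
blank_top 0.77 [0.5949, -0.1736, 0.0131]
blank_top 0.22 [0.4884, -0.1742, 0.0012]
bored_a_top 0.63 [0.5125, -0.2797, 0.0112]
open_port 0.82 [0.5366, 0.3337, 0.1036]
cover_a 0.97 [0.4444, 0.2657, 0.1084]
cover_a 0.96 [0.5544, 0.2243, 0.1039]
cover_a 0.74 [0.4864, -0.175, 0.0124]
log_button_top 0.65 [0.4996, 0.0147, 0.0676]
chamber 0.78 [0.5104, 0.2767, 0.0012]
jar 0.7 [0.69, 0.1048, 0.0055]
spanner 0.64 [0.7218, -0.0752, 0.0023]
o_ring 0.64 [0.3892, 0.0615, 0.0024]
side [[-0.99984973 -0.01723361 -0.00187512  0.5274085 ]
 [ 0.0110952  -0.71929358  0.69461762  0.81108099]
 [-0.01331953  0.69449244  0.71937671  0.99639902]
 [ 0.          0.          0.          1.        ]] 428.18766185857237 319.4596637594719 198.14952338579334
blank_top 0.56 [0.6029, -0.1726, 0.018]
bored_a_top 0.52 [0.5078, -0.2838, 0.0121]
open_port 0.94 [0.5353, 0.3361, 0.1076]
open_port 0.52 [0.5124, -0.2825, 0.0052]
cover_a 0.76 [0.4467, 0.2705, 0.1076]
cover_a 0.64 [0.5518, 0.2201, 0.1051]
log_button_top 0.52 [0.5038, 0.0146, 0.0683]
chamber 0.96 [0.5082, 0.2712, 0.0022]
jar 0.67 [0.694, 0.1074, -0.0017]
jar 0.47 [0.5087, 0.2729, -0.0001]
spanner 0.75 [0.7234, -0.0712, 0.0031]
o_ring 0.65 [0.3884, 0.064, -0.0017]
```

View pics/top0.png

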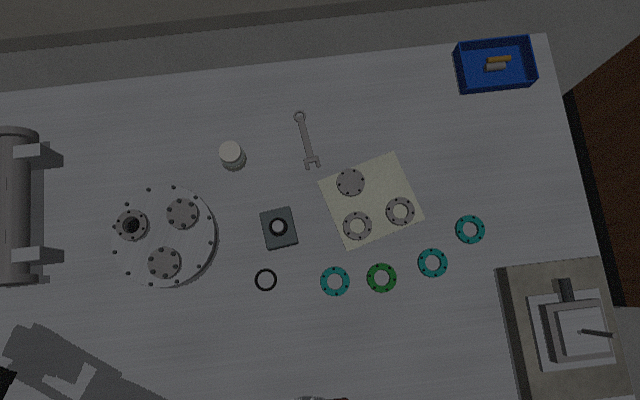

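View pics/side0.png

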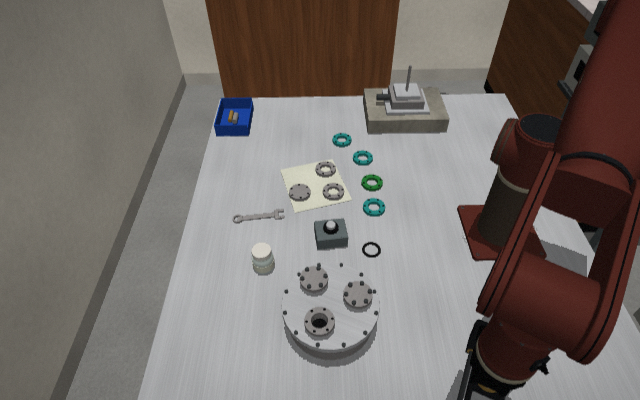

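The top picture shows the blank at (350,182), the bored flanges at (357,226) and (400,212), the open port at (131,225), the covers at (183,213) and (164,262), and the button at (278,227). The side picture agrees. Next I'll measure these points with my own rays.

Run:
```python
from plant import get_obs, imaging, models
import cv2, numpy as np
def ray(f,u,v,z):
    T=f['cam_to_world']; d=T[:3,:3]@np.array([(u-f['cx'])/f['fx'],-(v-f['cy'])/f['fy'],-1.]); o=T[:3,3]
    return o+d*(z-o[2])/d[2]
def proj(f,p):
    T=f['cam_to_world']; c=T[:3,:3].T@(np.array(p)-T[:3,3]); return f['cx']+f['fx']*c[0]/-c[2], f['cy']-f['fy']*c[1]/-c[2]
print({k for k in imaging.grab_frame('top')})
R=cv2.Rodrigues(get_obs()['orientation'])[0]; print(R.round(3))
G={'blank_top':(.598,-.173,.015),'open_port':(.536,.335,.107),'log_button_top':(.502,.0147,.068)}
for n in('top','side'):
    f=imaging.grab_frame(n)
    tiles=[]
    for t,g in G.items():
        for r in models.trace(f,t)[:4]:
            m=r['mask']; ys,xs=np.nonzero(m)
            (cx,cy),ax,_=cv2.fitEllipse(cv2.findContours(m.astype('uint8'),0,1)[0][0]) if len(xs)>20 else ((0,0),0,0)
            print(n,t,round(float(r['confidence']),2),len(xs),(round(xs.mean(),1),round(ys.mean(),1)),'ell',np.round([cx,cy],1),np.round(ax,1),ray(f,cx,cy,g[2]).round(4))
        u,v=map(int,proj(f,g)); s=30
        c=np.clip(f['img'][v-s:v+s,u-s:u+s,::-1]*1.5,0,255).astype('uint8'); c=cv2.resize(c,(260,260),interpolation=cv2.INTER_NEAREST)
        uu,vv=proj(f,g); k=260/60; cv2.circle(c,(int((uu-u+s+.5)*k),int((vv-v+s+.5)*k)),3,(0,0,255),-1)
        tiles.append(c); 
        Z=f['range_z'][v,u]; T=f['cam_to_world']; p=np.array([(u-f['cx'])/f['fx'],-(v-f['cy'])/f['fy'],-1,1/Z])*Z
        print(t,'crop origin',u-s,v-s,'depth pt',(T@p)[:3].round(4))
    cv2.imwrite(f'pics/crop_{n}.png',np.hstack(tiles))
```

```text
{'fy', 'cam_to_world', 'fx', 'img', 'cy', 'range_z', 'cx', 'shot'}
[[ 0.895  0.     0.446]
 [-0.446  0.     0.895]
 [ 0.    -1.     0.   ]]
top blank_top 0.88 616 (np.float64(350.4), np.float64(181.7)) ell [350.4 181.7] [26.9 27.4] [ 0.598  -0.1714  0.015 ]
blank_top crop origin 320 151 depth pt [ 0.5999 -0.1708  0.0148]
top open_port 0.66 8671 (np.float64(163.4), np.float64(235.8)) ell [163.4 235.7] [101.4 107. ] [0.5033 0.2646 0.107 ]
open_port crop origin 100 194 depth pt [0.543  0.3469 0.0815]
top log_button_top 0.66 126 (np.float64(277.0), np.float64(225.5)) ell [277.1 225.5] [11.5 12.1] [0.5026 0.0157 0.068 ]
log_button_top crop origin 247 195 depth pt [0.5038 0.0157 0.0679]
side blank_top 0.88 300 (np.float64(299.3), np.float64(192.4)) ell [299.3 192.4] [16.8 20.7] [ 0.5949 -0.1638  0.015 ]
blank_top crop origin 268 160 depth pt [ 0.5994 -0.1775  0.0125]
side open_port 0.7 7497 (np.float64(330.1), np.float64(310.3)) ell [330.  310.4] [96.2 97.7] [0.5094 0.3121 0.107 ]
side open_port 0.4 534 (np.float64(262.6), np.float64(259.2)) ell [262.6 259.3] [20.3 31.5] [0.6767 0.165  0.107 ]
open_port crop origin 288 289 depth pt [0.5375 0.3201 0.0823]
side log_button_top 0.74 108 (np.float64(370.5), np.float64(250.0)) ell [370.8 249.7] [14.3 17.6] [0.3937 0.1111 0.068 ]
side log_button_top 0.62 76 (np.float64(330.5), np.float64(224.9)) ell [330.5 224.9] [8.4 9.6] [0.4996 0.021  0.068 ]
log_button_top crop origin 299 193 depth pt [0.5036 0.0112 0.065 ]
```

View pics/crop_top.png

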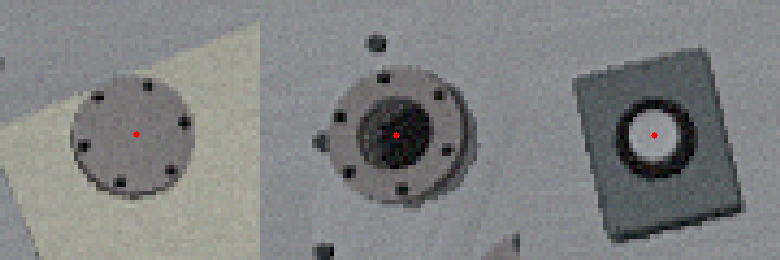

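View pics/crop_side.png

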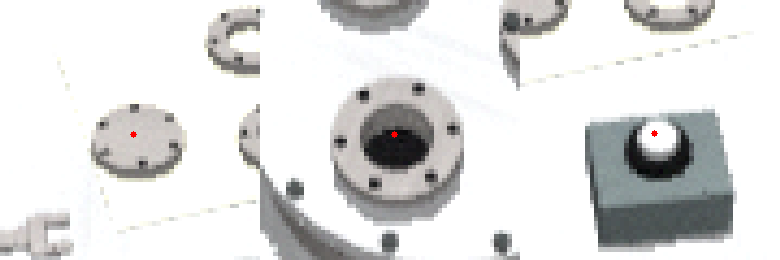

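Call:
jog_arm --plan '[0, -3.5, 0, 0, 0, 0, 0, -3.5, 0, 0, 0, 0, 3.8, 0, -3.2, 0, 0, 0, 3.8, 0, -3.2, 0, 0, 0, 3.8, 0, -3.2, 0, 0, 0, 3.8, 0, -3.2, 0, 0, 0, 3.8, 0, -3.2, 0, 0, 0, 3.8, 0, -3.2, 0, 0, 0, 3.8, 0, -3.2, 0, 0, 0, 3.8, 0, -3.2, 0, 0, 0]' --jaw 0

```text
clock: 2.7
eef_pos: [0.4372, 0.193, 0.3068]
orientation: [-1.54, 0.362, -0.363]
wrist_force: [0.3, 0.0, 0.4]
finger_gap: 0.018
```

Call:
jog_arm --plan '[3.8, 0, -3.2, 0, 0, 0, 3.8, 0, -3.2, 0, 0, 0, 3.8, 0, -3.2, 0, 0, 0, 3.8, 0, -3.2, 0, 0, 0, 3.8, 0, -3.2, 0, 0, 0, 3.8, 0, -3.2, 0, 0, 0, 3.8, 0, -3.2, 0, 0, 0, 3.8, 0, -3.2, 0, 0, 0, 0, 0, 0, 0, 0, 0, 0, 0, 0, 0, 0, 0]'

```text
clock: 3.95
eef_pos: [0.5942, -0.1701, 0.3062]
orientation: [-1.54, 0.364, -0.363]
wrist_force: [0.3, 0.2, -0.0]
finger_gap: 0.006
```

```bash
cat > h.py <<'E'
from plant import get_obs, imaging, models
import cv2, numpy as np
def ray(f,u,v,z):
    T=f['cam_to_world']; d=T[:3,:3]@np.array([(u-f['cx'])/f['fx'],-(v-f['cy'])/f['fy'],-1.]); o=T[:3,3]
    return o+d*(z-o[2])/d[2]
def delta(p):
    o=get_obs(); R=cv2.Rodrigues(o['orientation'])[0]; return (R.T@(np.array(p)-o['eef_pos'])*100).round(2), o['eef_pos'].round(4), R.round(3).tolist()
E
python3 - <<'E'
from h import *
f=imaging.grab_frame('wrist'); cv2.imwrite('pics/w1.png',f['img'][:,:,::-1])
for r in models.mark_of(f,'blank_top'): print(r['confidence'],r['location'])
for r in models.trace(f,'blank_top'):
    (cx,cy),ax,_=cv2.fitEllipse(cv2.findContours(r['mask'].astype('uint8'),0,1)[0][0]); print(r['confidence'],cx,cy,ax,ray(f,cx,cy,.015))
print(delta([.598,-.172,.059]))
E
```

```text
0.59 [0.5953, -0.1713, 0.0193]
0.91 323.0494079589844 164.35643005371094 (53.27097702026367, 53.681880950927734) [ 0.59534488 -0.17110053  0.015     ]
(array([ 0.45, 24.79, -0.1 ]), array([ 0.5943, -0.1691,  0.3069]), [[0.895, 0.0, 0.445], [-0.445, 0.0, 0.895], [0.0, -1.0, 0.0]])
```

View pics/w1.png

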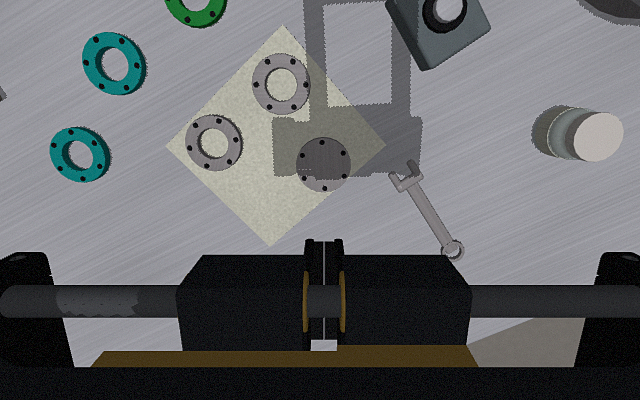

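The wrist picture shows the solid disc at (323,164) and the two bored ones at (280,84) and (213,142). I'm taking (0.597, -0.172) as the target.

Call:
jog_arm --plan '[0.3, 5, 0, 0, 0, 0, 0, 5, -0.1, 0, 0, 0, 0, 5, 0, 0, 0, 0, 0, 5, 0, 0, 0, 0, 0, 3, 0, 0, 0, 0, 0, 1.8, 0, 0, 0, 0, 0, 0, 0, 0, 0, 0, 0, 0, 0, 0, 0, 0]'

```text
clock: 5.1
eef_pos: [0.598, -0.1728, 0.0605]
orientation: [-1.541, 0.36, -0.365]
wrist_force: [0.7, 0.6, 0.1]
finger_gap: 0.004
```

Call:
jog_arm --plan '[0, 0, 0, 0, 0, 0, 0, 0, 0, 0, 0, 0, 0, 0, 0, 0, 0, 0, 0, 0, 0, 0, 0, 0, 0, 0, 0, 0, 0, 0, 0, 0, 0, 0, 0, 0, 0, 0, 0, 0, 0, 0, 0, 0, 0, 0, 0, 0, 0, 0, 0, 0, 0, 0, 0, 0, 0, 0, 0, 0]'

```text
clock: 6.35
eef_pos: [0.5967, -0.1726, 0.0585]
orientation: [-1.54, 0.363, -0.363]
wrist_force: [-0.4, 0.4, 0.6]
finger_gap: 0.007
```

Run:
```python
from h import *
print(get_obs()['clock'],delta([.597,-.172,.059]))
f=imaging.grab_frame('side'); cv2.imwrite('pics/s2.png',cv2.resize(f['img'][110:270,200:440,::-1],(780,520)))
```

```text
6.35 (array([-0.  , -0.05,  0.07]), array([ 0.5967, -0.1726,  0.0585]), [[0.895, -0.0, 0.446], [-0.446, -0.0, 0.895], [-0.0, -1.0, -0.0]])
```

View pics/s2.png

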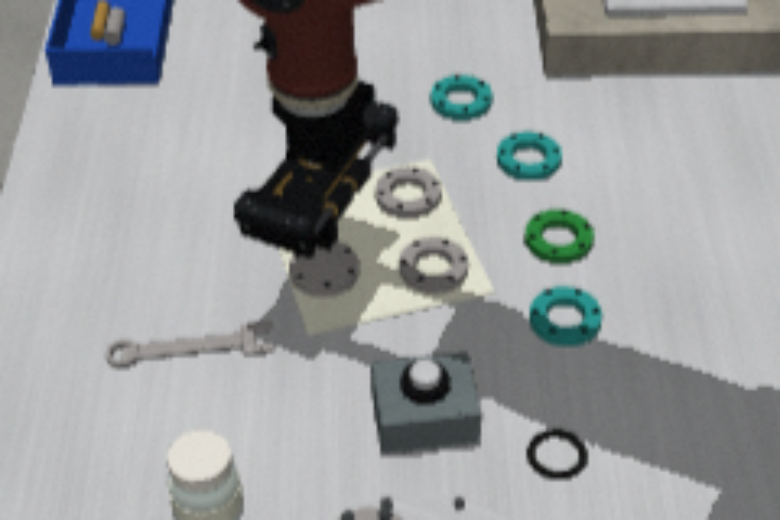

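The fingertips are over the middle of the blank, at tip height about 45 mm. In the side picture the gripper is above the disc at (325,265), and nothing has moved. I'll hold longer, then rise and go round the covered ports.

Call:
jog_arm --plan '[0, 0, 0, 0, 0, 0, 0, 0, 0, 0, 0, 0, 0, 0, 0, 0, 0, 0, 0, 0, 0, 0, 0, 0, 0, 0, 0, 0, 0, 0, 0, 0, 0, 0, 0, 0, 0, 0, 0, 0, 0, 0, 0, 0, 0, 0, 0, 0, 0, 0, 0, 0, 0, 0, 0, 0, 0, 0, 0, 0]'

```text
clock: 7.65
eef_pos: [0.5967, -0.1726, 0.0585]
orientation: [-1.54, 0.363, -0.363]
wrist_force: [0.3, -0.6, 0.5]
finger_gap: 0.004
```

Call:
jog_arm --plan '[0, -5, 0, 0, 0, 0, 0, -5, 0, 0, 0, 0, 0, -5, 0, 0, 0, 0, 0, -5, 0, 0, 0, 0, 0, -5, 0, 0, 0, 0, -1.9, 0, 4.9, 0, 0, 0, -1.9, 0, 4.9, 0, 0, 0, -1.9, 0, 4.9, 0, 0, 0, -1.9, 0, 4.9, 0, 0, 0, -1.9, 0, 4.9, 0, 0, 0]'

```text
clock: 8.9
eef_pos: [0.621, 0.0907, 0.3087]
orientation: [-1.54, 0.363, -0.363]
wrist_force: [0.1, 0.3, 0.3]
finger_gap: 0.005
```

Call:
jog_arm --plan '[-1.9, 0, 4.9, 0, 0, 0, -1.9, 0, 4.9, 0, 0, 0, -1.9, 0, 4.9, 0, 0, 0, -1.9, 0, 4.9, 0, 0, 0, 0, 0, 0, 0, 0, 0, -5.4, 0, -0.7, 0, 0, 0, -5.4, 0, -0.7, 0, 0, 0, 0, 0, 0, 0, 0, 0, 0, 0, 0, 0, 0, 0]'

```text
clock: 10.02
eef_pos: [0.5383, 0.3333, 0.3091]
orientation: [-1.54, 0.362, -0.364]
wrist_force: [0.1, -0.3, -0.0]
finger_gap: 0.002
```

Run:
```python
from h import *
f=imaging.grab_frame('wrist'); cv2.imwrite('pics/w3.png',f['img'][:,:,::-1])
for t in('open_port','cover_a'):
  for r in models.mark_of(f,t): print(t,r['confidence'],r['location'])
print(f['cam_to_world'],f['fx'],f['cx'],f['cy'])
print(get_obs()['clock'],delta([.536,.335,.151]))
```

```text
open_port 0.67 [0.5415, 0.3339, 0.1033]
cover_a 0.78 [0.5518, 0.2194, 0.1053]
cover_a 0.61 [0.4445, 0.266, 0.1073]
[[ 4.47426460e-01 -8.56622991e-01 -2.56917523e-01  4.66336899e-01]
 [ 8.94320615e-01  4.28709968e-01  1.28056240e-01  3.69385504e-01]
 [ 4.47184117e-04 -2.87062388e-01  9.57911784e-01  4.56498464e-01]
 [ 0.00000000e+00  0.00000000e+00  0.00000000e+00  1.00000000e+00]] 352.0966012957607 323.5535691947323 201.45237879114626
10.175 (array([-0.36, 15.76,  0.03]), array([0.539 , 0.3331, 0.3086]), [[0.894, 0.001, 0.448], [-0.448, -0.0, 0.894], [0.001, -1.0, 0.0]])
```

View pics/w3.png

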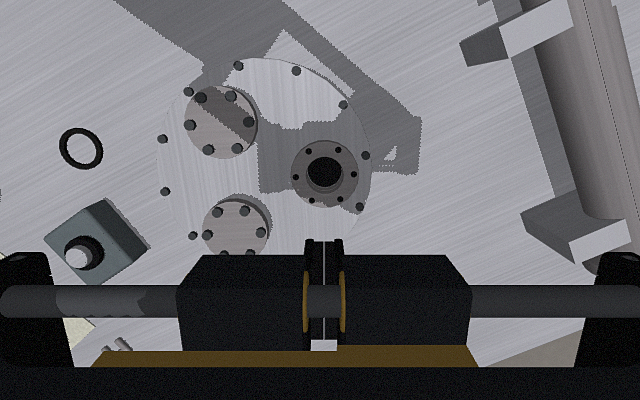

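The wrist picture shows the open mouth at about (325,174) and the covers at (221,122) and (236,228). My ray puts the mouth at (0.535, 0.337), which agrees with the earlier estimate.

Call:
jog_arm --plan '[-0.3, 5, 0.1, 0, 0, 0, 0, 5, 0, 0, 0, 0, 0, 3.8, 0, 0, 0, 0, 0, 2, 0, 0, 0, 0, 0, 0, 0, 0, 0, 0, 0, 0, 0, 0, 0, 0]'

```text
clock: 10.92
eef_pos: [0.537, 0.3367, 0.1526]
orientation: [-1.538, 0.361, -0.365]
wrist_force: [0.4, -0.3, -0.1]
finger_gap: 0.006
```

Call:
jog_arm --plan '[0, 0, 0, 0, 0, 0, 0, 0, 0, 0, 0, 0, 0, 0, 0, 0, 0, 0, 0, 0, 0, 0, 0, 0, 0, 0, 0, 0, 0, 0, 0, 0, 0, 0, 0, 0, 0, 0, 0, 0, 0, 0, 0, 0, 0, 0, 0, 0, 0, 0, 0, 0, 0, 0, 0, 0, 0, 0, 0, 0]'

```text
clock: 12.18
eef_pos: [0.5355, 0.3363, 0.1505]
orientation: [-1.54, 0.363, -0.363]
wrist_force: [0.9, -1.0, -0.5]
finger_gap: 0.006
```

Call:
jog_arm --plan '[0, 0, 0, 0, 0, 0, 0, 0, 0, 0, 0, 0, 0, 0, 0, 0, 0, 0, 0, 0, 0, 0, 0, 0, 0, 0, 0, 0, 0, 0, 0, 0, 0, 0, 0, 0, 0, 0, 0, 0, 0, 0, 0, 0, 0, 0, 0, 0, 0, 0, 0, 0, 0, 0, 0, 0, 0, 0, 0, 0]'

```text
clock: 13.42
eef_pos: [0.5355, 0.3363, 0.1505]
orientation: [-1.54, 0.363, -0.363]
wrist_force: [-0.7, 0.6, -0.3]
finger_gap: 0.006
```

Run:
```python
from h import *
print(get_obs()['clock'],delta([.536,.335,.151]),delta([.536,.335,.31]))
f=imaging.grab_frame('side'); cv2.imwrite('pics/s4.png',cv2.resize(f['img'][180:380,200:500,::-1],(780,520)))
```

```text
13.425 (array([ 0.11, -0.05, -0.09]), array([0.5355, 0.3363, 0.1505]), [[0.895, 0.0, 0.446], [-0.446, 0.0, 0.895], [0.0, -1.0, 0.0]]) (array([  0.11, -15.95,  -0.09]), array([0.5355, 0.3363, 0.1505]), [[0.895, 0.0, 0.446], [-0.446, 0.0, 0.895], [0.0, -1.0, 0.0]])
```

View pics/s4.png

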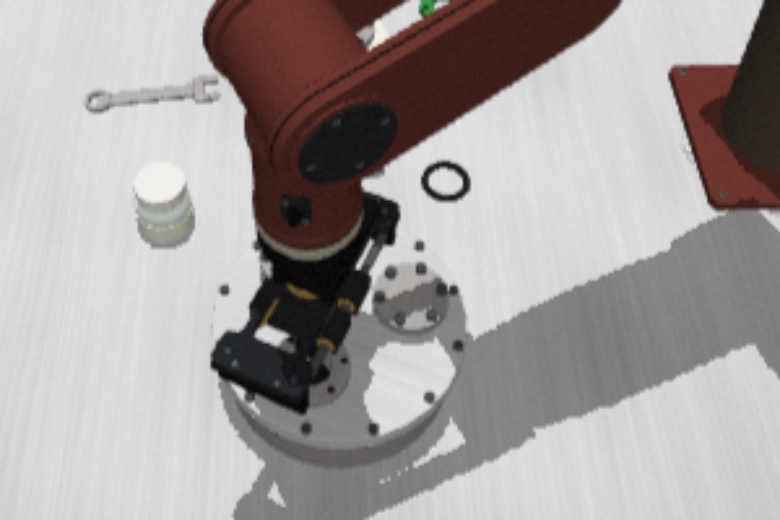

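Over two seconds held above the mouth. The picture shows the tips over the open port at about (318,375) and clear of it. Next I rise, go round the covers again and move to the button.

Call:
jog_arm --plan '[0, -5, 0, 0, 0, 0, 0, -5, 0, 0, 0, 0, 0, -5, 0, 0, 0, 0, 5.4, 0, 0.7, 0, 0, 0, 5.4, 0, 0.7, 0, 0, 0, 2, 0, -4, 0, 0, 0, 2, 0, -4, 0, 0, 0, 2, 0, -4, 0, 0, 0, 2, 0, -4, 0, 0, 0]'

```text
clock: 14.6
eef_pos: [0.6384, 0.1203, 0.3004]
orientation: [-1.54, 0.363, -0.363]
wrist_force: [0.4, 0.1, 0.8]
finger_gap: 0.004
```

Call:
jog_arm --plan '[-1.9, 0, -3.9, 0, 0, 0, -1.9, 0, -3.9, 0, 0, 0, -1.9, 0, -3.9, 0, 0, 0, -1.9, 0, -3.9, 0, 0, 0, 0, 0, 0, 0, 0, 0, 0, 0, 0, 0, 0, 0]'

```text
clock: 15.35
eef_pos: [0.5013, 0.0162, 0.301]
orientation: [-1.54, 0.362, -0.364]
wrist_force: [0.3, 0.1, -0.4]
finger_gap: 0.007
```

Run:
```python
from h import *
f=imaging.grab_frame('wrist'); cv2.imwrite('pics/w5.png',f['img'][:,:,::-1])
for r in models.mark_of(f,'log_button_top'): print(r['confidence'],r['location'])
for r in models.trace(f,'log_button_top'):
    (cx,cy),ax,_=cv2.fitEllipse(cv2.findContours(r['mask'].astype('uint8'),0,1)[0][0]); print(r['confidence'],cx,cy,ax,ray(f,cx,cy,.067)); u,v=int(cx),int(cy); Z=f['range_z'][v,u]; print((f['cam_to_world']@(np.array([(u-f['cx'])/f['fx'],-(v-f['cy'])/f['fy'],-1,1/Z])*Z))[:3])
print(get_obs()['clock'],delta([.502,.0155,.091]))
```

```text
0.58 [0.5033, 0.0157, 0.0713]
0.96 321.804443359375 170.87014770507812 (23.933277130126953, 24.70751190185547) [0.49933419 0.01536184 0.067     ]
[0.49823719 0.01491468 0.06605118]
15.5 (array([ 0.09, 20.95, -0.08]), array([0.5015, 0.0166, 0.3005]), [[0.895, 0.0, 0.446], [-0.446, 0.0, 0.895], [-0.0, -1.0, 0.0]])
```

View pics/w5.png

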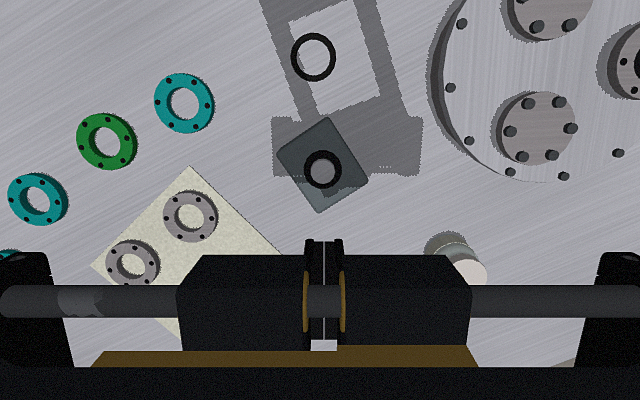

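The cap is at (322,170), straight below the tips. I'll go down to about 13 mm above it, then press slowly.

Call:
jog_arm --plan '[0, 5, -0.1, 0, 0, 0, 0, 5, 0, 0, 0, 0, 0, 5, 0, 0, 0, 0, 0, 4, 0, 0, 0, 0, 0, 1.5, 0, 0, 0, 0, 0, 0, 0, 0, 0, 0, 0, 0, 0, 0, 0, 0]'

```text
clock: 16.38
eef_pos: [0.5021, 0.0151, 0.0974]
orientation: [-1.54, 0.36, -0.365]
wrist_force: [-0.3, 1.1, -0.5]
finger_gap: 0.005
```

Call:
jog_arm --plan '[0, 0.4, 0, 0, 0, 0, 0, 0.4, 0, 0, 0, 0, 0, 0.4, 0, 0, 0, 0, 0, 0.3, 0, 0, 0, 0, 0, 0, 0, 0, 0, 0, 0, 0, 0, 0, 0, 0]'

```text
clock: 17.12
eef_pos: [0.5003, 0.0151, 0.0806]
orientation: [-1.54, 0.363, -0.363]
wrist_force: [-1.6, 0.2, 1.7]
finger_gap: 0.007
```

Call:
jog_arm --plan '[0, 0.2, 0, 0, 0, 0, 0, 0.2, 0, 0, 0, 0, 0, 0, 0, 0, 0, 0, 0, 0, 0, 0, 0, 0]'

```text
clock: 17.62
eef_pos: [0.5005, 0.0152, 0.0767]
orientation: [-1.54, 0.363, -0.363]
wrist_force: [-1.8, -0.3, 4.6]
finger_gap: 0.007
```

Call:
jog_arm --plan '[0, 0.2, 0, 0, 0, 0, 0, 0, 0, 0, 0, 0, 0, 0, 0, 0, 0, 0]'

```text
clock: 18.0
eef_pos: [0.5006, 0.0152, 0.0753]
orientation: [-1.54, 0.363, -0.363]
wrist_force: [-4.2, -0.2, 9.9]
finger_gap: 0.005
```

Call:
jog_arm --plan '[0, 0.1, 0, 0, 0, 0, 0, 0, 0, 0, 0, 0, 0, 0, 0, 0, 0, 0]'

```text
clock: 18.38
eef_pos: [0.5006, 0.0152, 0.0751]
orientation: [-1.54, 0.363, -0.363]
wrist_force: [-7.7, -0.2, 17.9]
finger_gap: 0.006
```

The button is at its hard stop: force rose from 10 to 18 N with only 0.2 mm of motion. Releasing and moving clear, straight up.

Call:
jog_arm --plan '[0, -0.4, 0, 0, 0, 0, 0, -0.5, 0, 0, 0, 0, 0, -1, 0, 0, 0, 0, 0, -4, 0, 0, 0, 0, 0, -5, 0, 0, 0, 0, 0, -5, 0, 0, 0, 0, 0, -5, 0, 0, 0, 0, 0, 0, 0, 0, 0, 0, 0, 0, 0, 0, 0, 0]'

```text
clock: 19.5
eef_pos: [0.5002, 0.0152, 0.2821]
orientation: [-1.54, 0.363, -0.363]
wrist_force: [0.4, -0.6, -0.9]
finger_gap: 0.006
```

Run:
```python
from h import *
o=get_obs(); print(o['clock'],o['eef_pos'],o['wrist_force'])
f=imaging.grab_frame('wrist'); 
for r in models.mark_of(f,'log_button_top'): print(r['confidence'],r['location'])
f=imaging.grab_frame('side'); cv2.imwrite('pics/s6.png',f['img'][:,:,::-1])
for n in('blank_top','bored_a_top','jar','spanner','o_ring','log_button_top'):
  for r in models.mark_of(f,n): print(n,r['confidence'],r['location'].round(4) if hasattr(r['location'],'round') else r['location'])
```

```text
19.5 [0.50015969 0.01521345 0.28214991] [ 0.44164202 -0.61334026 -0.85707981]
0.73 [0.5042, 0.0149, 0.073]
0.61 [0.4901, -0.1756, 0.0139]
blank_top 0.65 [0.5146, -0.2791, 0.0027]
blank_top 0.63 [0.5981, -0.1679, 0.0176]
jar 0.85 [0.696, 0.1066, -0.0035]
spanner 0.75 [0.7235, -0.0746, 0.0026]
o_ring 0.58 [0.3845, 0.0593, -0.0011]
log_button_top 0.44 [0.5031, 0.0129, 0.0664]
```

View pics/s6.png

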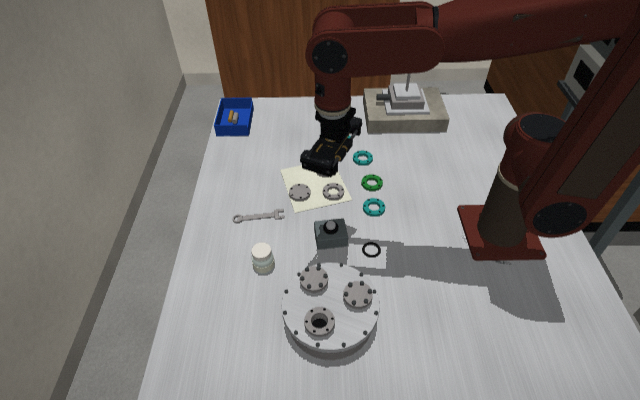

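The picture shows the button up at (330,227), and the flanges, spanner, jar and O-ring where they were. The gripper is 20 cm above the console and touching nothing.

```bash
python3 -c "
from plant import job_done; print(job_done())"
```

```text
the job is handed in; nothing more can be done
None
```

The job is done in the order asked and handed in at about 19.6 s on the robot's clock, well under the 51 s limit.

- **Blank flange:** with the jaws shut, the fingertips were about 3 cm above its middle, at (0.597, -0.172), for about 2.5 s.
- **Open port:** they were about 3 cm above the mouth, at (0.536, 0.336), for about 2.5 s. I went there and back at height, round the covered ports.
- **Button:** I pressed until it hit its stop. The force rose from about 10 to 18 N with only 0.2 mm more motion. I then released it and rose straight up about 20 cm.

**Last checks:** the wrist force was back to noise level. The cap read 66 to 73 mm high, as it did before the press. The blank, spanner, jar and O-ring matched their first positions within about 5 mm, roughly what the networks can resolve.

**Disagreements:** in the last side picture one network labelled a bored flange as "blank", and no bored flange was reported under its own name. I saw that both flanges still visible there, the blank and one bored, had not moved. The gripper partly hid the other bored flange.

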